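Zero the screw press on the block and set the platen two turns up

ROBOT

A 6-joint arm with a two-finger parallel gripper is mounted at the origin on the work surface. World frame = base frame: x ahead of the robot, y to its left, z up, the work surface at z = 0. Lengths are in m, angles in rad, forces in N, time in s.
With the tool pointing down it reaches from about 0.25 to 0.725 m from the base axis. Payload 4 kg.
Tool frame: the origin (TCP) lies on the centre line of the jaws, within the pads' length; the fingertips stand ahead of it and the grasp point (between the pads) lies 3 mm ahead of it (bot.tcp_to_tips is the z of the fingertips in the tool frame, in m); z points along the fingers, y is the line along which they close (so a half turn about z gives the same grasp; the last joint's range is limited). The gripper opens to 85 mm and grips with 20 to 120 N. Pads are 22 mm wide; open, the fingers measure 114 mm over their backs; the gripper's body (76 mm by 85 mm) begins 54 mm behind the grasp point. The pads swing forward as they close: fully open they stand 13 mm farther back than shut.
Start: joints at [1.12, 0.241, 0.005, 1.335, 0, 1.571], TCP at [0.218, 0.45, 0.253] pointing down, gripper open.
Joint ranges: [-2.72, 2.72], [-1.05, 1.87], [-1.09, 1.28], [-1.99, 2.15], [-1.42, 1.44], [-3.14, 3.14]. Speed limits (rad/s): [2.79, 2.79, 3.14, 3.14, 3.14, 3.14].

INTERFACE

Orientations are given as a unit quaternion [x, y, z, w].
In Python, from workcell import telemetry, camera, camera_params, ticket, boxes_of, cut_out, spot_point, bot gives the robot as it stands.
- The arm moves only by the shell command python3 -m creep 'ROWS'. ROWS is text: rows parted by semicolons, each of 5 numbers parted by spaces: the opening, from 0 (shut) to 1 (fully open), then the shift along the tool's x, y, z in units of 150 mm (1.0 is 150 mm), then the turn about the tool's z in units of 180 degrees (1.0 is 180 degrees). In form: claw x y z turn; .... A call has 1 to 12 rows; each row is the pose to reach, as a shift and turn from the pose commanded when the call began, along the tool's axes at that moment, turning the shorter way round; what a row does not reach only later rows make up. A row lasts 1/8 s, in which the tool goes at most 62.5 mm and 10.7 degrees, less where a joint would pass 70% of its speed; a pose out of reach is approached as far as the arm can. A call with a number of a shift or a turn outside -1 to 1 is refused whole. A call with a gripper value outside its range is refused whole. The fingers move at their own pace and stop on an object; the grip force is fixed at half the most. Time passes only in rows, so rows that repeat a pose let the fingers close. It gives the time, the measured TCP pose, the force, the opening and the grip force at its end, in the units of the state.
- telemetry.get_obs(): the state, without advancing time (a new reading comes with each control period).
- camera(name): name is "scene" or "top"; returns the picture (384x512x3 uint8, red, green, blue); there is no depth.
- camera_params(name): a dict with "camera_matrix" (3x3 intrinsics, pixels), "k1" (the pictures are not rectified: a ray, as slopes to the right and down, at radius r is drawn at 1 + k1 r^2 times it, then the intrinsics apply), "eye" and "attitude" of the camera in the world. Camera axes: x right, y down, z forward; pixel columns grow to the right and rows downward; lengths in m; the calibration is good to about 2 mm. A picture is of the moment at which its call begins. camera_params takes no time and is no camera call.
- ticket.job_done(): hands the job in; it is judged then, once.
Trained networks look in the newest picture that a camera, given by its name, has taken for a name from the list of things; names that differ only in an ending like _2 or _b are one class to them, and where a whole thing is asked for, a point or a joint stands for the part that bears it (a point fixed in the world has none). Each returns a list of dicts, best first, with "conf" (0 to 1); they miss things now and then, are a little off and sometimes report something else, mostly with a low value. They report only what shows in the picture. A call takes as long as a camera call.
- boxes_of(thing, camera): "at" ([x, y, z] in m, in world coordinates, good to about 4 mm: the middle of the surface that is visible of it).
- cut_out(thing, camera): "pixels" (384x512 bool, what is visible of it).
- spot_point(thing, camera): "at" ([x, y, z] in m, in world coordinates, good to about 4 mm: a listed point, or the origin of a listed thing).
The state is a dict: "clock": time; "joint_pos": joint angles; "joint_vel": joint speeds; "tau": joint torques, N m; "eef_pos": TCP position; "tool_rot": TCP orientation; "ft_force": force on the tool from outside, world axes, zero at the start; "ft_torque": the same for the moment, N m; "grip_width": finger opening in m; "grasp_force": force on a finger pad.
Only numpy, scipy, OpenCV 4.12 (cv2) and the standard library are available. Lean on these libraries where they do the work, as an engineer would, in place of code of your own. Each camera call takes 0.05 s, during which the arm holds its last target. There are 200 camera calls.

TASK

Set up the bench press for printing: push its slide-out bed, with the block locked up on it, all the way in under the platen to the stop, then wind the handwheel down (clockwise from above) until the platen bears on the block and the wheel stops, and back it off exactly two full turns to make room for paper and felt. Finish while still gripping the wheel's handle and holding the wheel still at that setting; do not let go of it. Leave the other things on the bench where they are.

Things in the scene. Friction and masses are not known exactly. Their poses are not given: they have to be found in the camera images.
- press: bench screw press, dark cast-iron base 290 x 240 mm, 30 mm high, fixed to the table at a new place and yaw each time. Origin: base centre on the table, on the screw's axis; z up. Two columns 115 mm either side along its x carry a bridge (top 188 mm, column nuts to 201 mm above the table), screw and handwheel above; the bed slides along its y, out to its -y side.
- bed (a joint): how far the slide-out bed is pulled out, m: 0 = fully in against its stop under the platen, up to 0.14 out towards the press's -y side. It takes about 3 N to slide and stays where it is left.
- bed_handle (a point): middle of the crossbar of the bed's steel bow handle: round bar 12 mm thick, 100 mm long, parallel to the press's x, 49 mm above the table, 45 mm out from the end of the bed (bed 170 x 220 mm, 14 mm thick). Can be pushed from its outer (-y) side. With the bed fully in it is 155 mm from the screw's axis.
- wheel_hub (a point): top of the hub nut of the handwheel, on the vertical screw axis. Wheel: dark cast iron, three spokes, rim 157 mm over all (its bar 17 mm thick, centre 23 mm below this point). It rises and sinks with the screw, 6 mm a turn; with the platen on the block this point is 246 mm above the table.
- wheel (a joint): angle of the handwheel, rad: 0 = platen down on the block, a firm stop; grows counter-clockwise seen from above, which raises platen and wheel 6 mm a turn; two turns off the stop reads 12.566; range ends at 20.7. Takes about 0.22 N m (some 3 N at the handle) and stays where it is left.
- crank: the wheel's black upright handle: smooth cylinder 24 mm across, 60 mm long, standing on the rim 70 mm from the wheel's axis. It spins freely on its stud, so a gripper can hold it from above without turning while it goes round. Origin: centre of its lower end (grip middle 30 mm higher; the rim's boss begins 1 mm below), z up. Its own yaw means nothing.
- paste_jar: bystander: white jar, 68 mm across, 60 mm high; origin at its underside
- tape_roll: bystander: roll of tape lying flat, 90 mm across, 24 mm high; origin at its underside
- brayer: bystander: ink roller with wooden handle, 170 x 100 mm, 36 mm high; origin under the roller, handle towards -x
- flat_brush: bystander: brush lying flat along its x; origin at its underside
- ink_knife: bystander: ink spatula lying flat along its x; origin at its underside
- brush_glass: bystander: glass tumbler full of brushes, 74 mm across, 235 mm high with the brushes; origin at its underside
- wash_bottle: bystander: white bottle 56 mm across, 110 mm high; origin at its underside

How it is judged:
On the way, in this order (a step that is already met when the one before it is completed fails the run):
1. the bed is fully in against its stop under the platen, before the platen is brought down (value of joint bed below 0.004 m and value of joint wheel above 0.5 rad), for 0.2 s.
2. the wheel is wound down to its stop, the platen bearing on the block, with the bed in (value of joint wheel below 0.08 rad and value of joint bed below 0.004 m), for 0.1 s.
At the end, for the whole second after the job is handed in: the bed is within 4 mm of its stop, the wheel stands still at two turns (12.57 rad, within 0.25 rad, about 14 degrees) off the stop it was wound down to, and the fingers still grip its handle with more than 2 N (value of joint bed below 0.004 m and value of joint wheel between 12.316 and 12.816 rad and velocity of joint wheel between -0.05 and 0.05 rad/s and contact force between the fingers and crank above 2 N); the arm keeps its last pose, push and grip.
It fails at once if a bystander is moved more than 30 mm (distance of any of paste_jar, tape_roll, brayer, flat_brush, ink_knife, brush_glass, wash_bottle from where it was at the start of the episode above 0.03 m).
It also fails if it takes over 72 s, if anything falls off the work surface, if the arm or the gripper's body presses on something with over 40 N, if the wrist force passes 120 N, or if a joint passes its speed limit or range.

## Working session

There is one attempt and no reset: what is moved stays moved. The work goes in short steps, Python scripts to look and compute and a shell command to move; the robot and the scene stay as the last step left them, time stands still between calls to the robot, and variables do not carry over. Pictures are saved under pics/ and viewed, at most 10 in all, crops included, and the job is handed in when it is done.

```bash
ls; mkdir -p pics
python3 - <<'E'
from workcell import *
import cv2,numpy as np
for c in("scene","top"):
    im=camera(c); cv2.imwrite(f"pics/{c}0.png",im[:,:,::-1])
    for t in("press","bed_handle","wheel_hub","crank","paste_jar","brush_glass","wash_bottle","brayer","tape_roll","flat_brush","ink_knife"):
        r=spot_point(t,c)[:2]
        print(c,t,[(np.round(x["at"],3).tolist(),round(x["conf"],2)) for x in r])
o=telemetry.get_obs(); print(o["clock"],o["eef_pos"],o["tool_rot"],o["grip_width"],bot.tcp_to_tips)
E
```

```text
pics
scene press [([0.56, 0.096, -0.001], 0.89), ([0.459, 0.276, 0.001], 0.26)]
scene bed_handle [([0.572, -0.17, 0.049], 0.6)]
scene wheel_hub [([0.561, 0.092, 0.255], 0.66)]
scene crank [([0.563, 0.162, 0.242], 0.65)]
scene paste_jar [([0.458, 0.277, 0.001], 0.61)]
scene brush_glass [([0.409, 0.453, 0.001], 0.75), ([0.725, -0.084, 0.001], 0.41)]
scene wash_bottle [([0.364, -0.39, 0.004], 0.52)]
scene brayer [([0.483, -0.336, 0.002], 0.62), ([0.41, 0.452, -0.0], 0.58)]
scene tape_roll [([0.725, -0.084, 0.001], 0.78)]
scene flat_brush [([0.636, 0.381, 0.0], 0.93)]
scene ink_knife [([0.644, -0.382, -0.0], 0.94)]
top press [([0.56, 0.092, -0.002], 0.87), ([0.358, -0.393, -0.006], 0.35)]
top bed_handle [([0.581, -0.172, 0.05], 0.69), ([0.644, -0.378, -0.003], 0.18)]
top wheel_hub [([0.559, 0.092, 0.25], 0.65), ([0.483, -0.335, 0.001], 0.65)]
top crank [([0.565, 0.164, 0.242], 0.38)]
top paste_jar [([0.459, 0.275, 0.002], 0.9)]
top brush_glass [([0.406, 0.448, 0.005], 0.58)]
top wash_bottle [([0.357, -0.391, -0.003], 0.71)]
top brayer [([0.482, -0.338, -0.001], 0.89)]
top tape_roll [([0.729, -0.083, 0.0], 0.75)]
top flat_brush [([0.637, 0.373, -0.0], 0.91)]
top ink_knife [([0.645, -0.375, 0.0], 0.81)]
1.2 [0.21785425 0.45004748 0.25330341] [ 2.23482442e-01  9.74707955e-01 -3.31868389e-06  6.94625009e-07] 0.085488144459505 0.022
```

View pics/scene0.png

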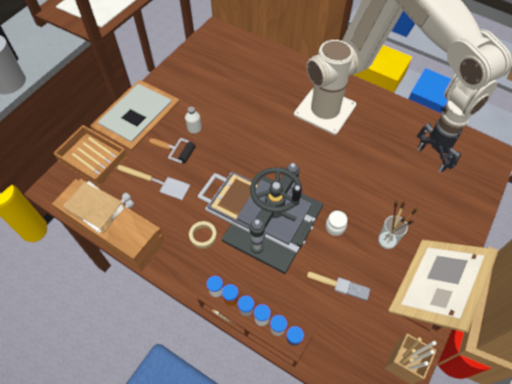

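View pics/top0.png

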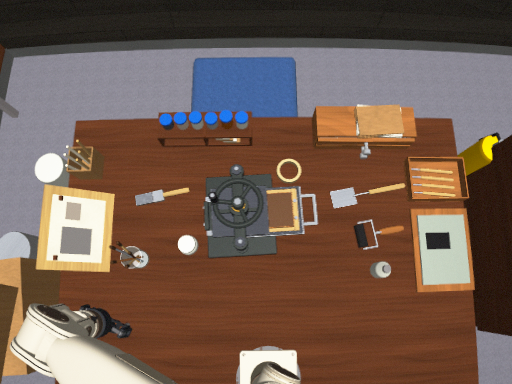

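The scene view shows the bed out towards -y and the crank on the +y side of the wheel. In the top view the hub is near px (240,203), the crank near (211,198) and the bow handle near (311,209). That puts the press at about (0.560, 0.093) with yaw about 3.6°. I'll turn the tool to the press axes (tool x = press y, tool y = press x) and go round on the base side.

```bash
cat > h.py <<'E'
from workcell import *
import numpy as np
from scipy.spatial.transform import Rotation as R
def st():
    o=telemetry.get_obs(); M=R.from_quat(o["tool_rot"]).as_matrix()
    print("t",round(o["clock"],2),"p",np.round(o["eef_pos"],4),"yaw_y",round(np.degrees(np.arctan2(M[1,1],M[0,1])),2),"q",np.round(o["joint_pos"],2),"F",np.round(o["ft_force"],1),"w",round(o["grip_width"],4),"g",np.round(o["grasp_force"],1))
    return o,M
def go(*targets):   # shifts in units from present measured pose
    o,M=st()
    for t in targets: print(np.round(M.T@(np.array(t)-o["eef_pos"])/.15,3))
E
python3 -m creep '0 -0.43 -0.28 0 0.06; 0 -0.86 -0.55 0 0.12; 0 -0.86 -0.55 0 0.18; 0 -0.86 -0.55 0 0.24; 0 -0.86 -0.55 0 0.3; 0 -0.86 -0.55 0 0.336; 0 -0.86 -0.55 0 0.336'
python3 -c "
from h import *
go((.35,.17,.253),(.40,.02,.253),(.49,-.12,.253),(.574,-.215,.253),(.574,-.215,.055))"
```

```text
clock: 2.08
eef_pos: [0.298, 0.3195, 0.2534]
tool_rot: [0.683, 0.73, 0.0, 0.0]
ft_force: [0.3, -0.1, 0.4]
grip_width: 0.0001
grasp_force: 0.0
t 2.08 p [0.298  0.3195 0.2534] yaw_y 3.77 q [ 0.82  0.12 -0.15  1.31 -0.    2.33] F [ 0.3 -0.1  0.4] w 0.0001 g 0.0
[-1.018  0.28   0.002]
[-2.037e+00  5.470e-01  2.000e-03]
[-3.008e+00  1.085e+00  2.000e-03]
[-3.677e+00  1.602e+00  2.000e-03]
[-3.677  1.602  1.322]
```

```bash
python3 -m creep '0 -0.35 0.07 0 0; 0 -0.7 0.14 0 0; 0 -1 0.2 0 0' >/dev/null; python3 -m creep '0 -0.35 0.08 0 0; 0 -0.7 0.16 0 0; 0 -1 0.25 0 0'>/dev/null;  python3 -m creep '0 -0.35 0.18 0 0; 0 -0.7 0.36 0 0; 0 -1 0.55 0 0;0 -1 0.55 0 0'; python3 -m creep '0 -0.35 0.3 0.1 0; 0 -0.68 0.6 0.32 0; 0 -0.68 0.6 0.32 0;0 -0.68 0.6 0.32 0'
python3 -c "
from h import *
go((.574,-.215,.055))"
```

```text
clock: 3.32
eef_pos: [0.4782, -0.1226, 0.2524]
tool_rot: [0.685, 0.729, -0.0, 0.0]
ft_force: [-0.5, 1.0, -0.0]
grip_width: -0.0002
grasp_force: 0.0
clock: 3.82
eef_pos: [0.5727, -0.2154, 0.2035]
tool_rot: [0.684, 0.73, -0.001, -0.002]
ft_force: [-0.6, 0.6, 0.0]
grip_width: 0.0001
grasp_force: 0.0
t 3.83 p [ 0.5727 -0.2154  0.2035] yaw_y 3.75 q [-0.36  0.49  0.24  1.32  0.    1.15] F [-0.6  0.6  0. ] w 0.0001 g 0.0
[0.    0.012 0.99 ]
```

```bash
python3 -m creep '0 0 0 0.4 0; 0 0 0 0.8 0; 0 0 0 1 0;0 0 0 1 0'>/dev/null; python3 -m creep '0 0.1 0 0 0; 0 0.2 0 0 0;0 0.3 0 0 0;0 0.4 0 0 0;0 0.5 0 0 0;0 0.6 0 0 0;0 0.7 0 0 0;0 0.75 0 0 0;0 0.8 0 0 0'
python3 -c "
from h import *
import cv2
st();
for c in('top','scene'):
  im=camera(c); print(spot_point('bed_handle',c)[:1])
  if c=='top': cv2.imwrite('pics/t1.png',cv2.resize(im[130:290,170:370,::-1],(800,640))[:600])
"
```

```text
clock: 5.45
eef_pos: [0.5644, -0.0958, 0.0547]
tool_rot: [0.684, 0.729, -0.001, -0.001]
ft_force: [-0.1, -3.3, 0.4]
grip_width: -0.0002
grasp_force: 1.8
t 5.45 p [ 0.5644 -0.0958  0.0547] yaw_y 3.69 q [-0.17  0.54 -0.1   0.94 -0.    1.34] F [-0.1 -3.3  0.4] w -0.0002 g 1.8
[{'at': [0.573, -0.0788, 0.0497], 'conf': 0.82}]
[{'at': [0.5699, -0.0776, 0.0475], 'conf': 0.58}]
```

View pics/t1.png

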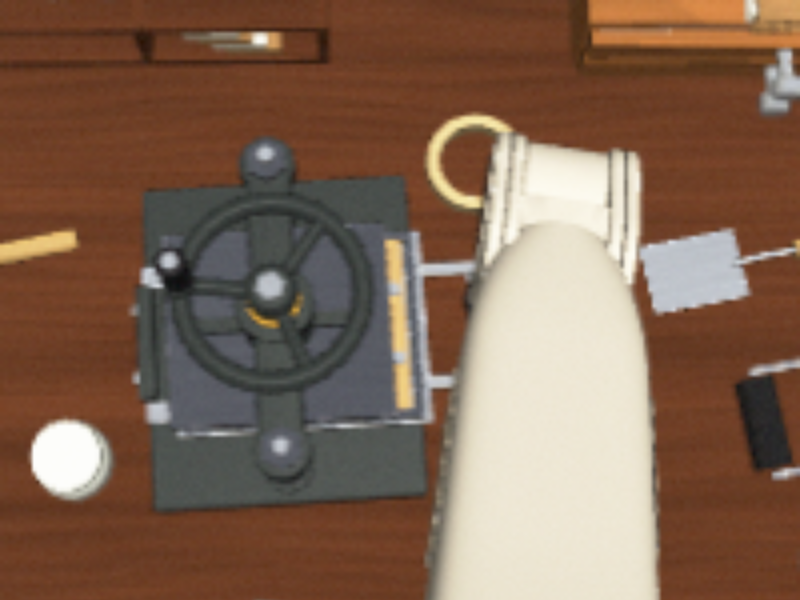

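The bed is sliding in with about 3 N. The handle is now about 17 mm from its end position, so I'll push on in small increments to the stop.

```bash
python3 -m creep '0 0.04 0 0 0;0 0.08 0 0 0;0 0.08 0 0 0'|grep -E "eef|ft_f"; python3 -m creep '0 0.03 0 0 0;0 0.03 0 0 0'|grep -E "eef|ft_f"
```

```text
eef_pos: [0.5644, -0.083, 0.0552]
ft_force: [0.8, 0.1, -0.5]
eef_pos: [0.5643, -0.0793, 0.0554]
ft_force: [-0.2, -1.1, -0.7]
```

```bash
for i in 1; do python3 -m creep '0 0.03 0 0 0;0 0.03 0 0 0'|grep -E "eef|ft_f"; done; python3 -m creep '0 0.03 0 0 0;0 0.03 0 0 0'|grep -E "eef|ft_f"
```

```text
eef_pos: [0.5642, -0.0789, 0.0555]
ft_force: [-0.5, -12.8, -1.7]
eef_pos: [0.5642, -0.0786, 0.0556]
ft_force: [0.9, -23.7, -3.4]
```

Bed is home: the force rises to 24 N with no motion, at 172 mm from the axis. Now back off, rise and locate the crank.

```bash
python3 -m creep '0 -0.3 0 0 0;0 -0.3 0 0 0;0 -0.3 0 -0.3 0;0 -0.3 0 -0.6 0;0 -0.3 0 -1 0;0 -0.3 0 -1 0'>/dev/null; python3 -m creep '1 0 0 -0.35 0;1 0 0 -0.7 0;1 0 0 -1 0;1 0 0 -1 0'|grep eef
python3 -c "
from h import *
go((.564,.164,.345))
for c in('top','scene'):
  for k in range(2):
   im=camera(c); print([spot_point(n,c)[:1] for n in('crank','wheel_hub','bed_handle')])
"
```

```text
eef_pos: [0.568, -0.1147, 0.3589]
t 8.03 p [ 0.568  -0.1147  0.3589] yaw_y 3.74 q [-0.2   0.39  0.49  1.66  0.    1.31] F [-0.1  0.4 -0.1] w 0.0723 g 0.0
[1.856 0.094 0.092]
[[{'at': [0.5671, 0.1622, 0.2431], 'conf': 0.54}], [{'at': [0.5584, 0.0902, 0.2513], 'conf': 0.7}], [{'at': [0.5721, -0.0669, 0.0489], 'conf': 0.84}]]
[[{'at': [0.5663, 0.161, 0.2442], 'conf': 0.65}], [{'at': [0.5576, 0.0898, 0.2505], 'conf': 0.87}], [{'at': [0.5701, -0.0648, 0.0477], 'conf': 0.93}]]
[[{'at': [0.5664, 0.1617, 0.2443], 'conf': 0.55}], [{'at': [0.563, 0.0865, 0.2569], 'conf': 0.81}], [{'at': [0.5669, -0.0633, 0.049], 'conf': 0.64}]]
[[{'at': [0.5629, 0.1611, 0.2443], 'conf': 0.7}], [{'at': [0.5605, 0.0909, 0.253], 'conf': 0.81}], [{'at': [0.5692, -0.063, 0.0482], 'conf': 0.82}]]
```

```bash
python3 -m creep '1 0.3 0 0 0;1 0.6 0 0 0;1 0.92 0 0 0'>/dev/null; python3 -m creep '1 0.3 0.05 0 0;1 0.6 0.1 0 0;1 0.92 0.105 0 0;1 0.92 0.105 0 0;1 0.92 0.105 0 0'|grep eef
python3 -c "
from h import *
go((.5655,.162,.2765))"
```

```text
eef_pos: [0.5645, 0.1608, 0.3553]
t 9.82 p [0.5645 0.1608 0.3553] yaw_y 3.72 q [ 0.28  0.41  0.51  1.67 -0.    1.78] F [ 0.2  0.3 -0.4] w 0.0853 g 0.0
[0.007 0.007 0.525]
```

```bash
python3 -m creep '1 0.01 0.01 0.2 0;1 0.01 0.01 0.4 0;1 0.01 0.01 0.52 0;1 0.01 0.01 0.52 0;0 0.01 0.01 0.52 0;0 0.01 0.01 0.52 0;0 0.01 0.01 0.52 0;0 0.01 0.01 0.52 0;0 0.01 0.01 0.52 0;0 0.01 0.01 0.52 0'
python3 -c "
from h import *
st()"
```

```text
clock: 11.08
eef_pos: [0.5667, 0.1627, 0.2784]
tool_rot: [0.684, 0.73, 0.001, 0.001]
ft_force: [0.9, -0.6, 5.5]
grip_width: 0.0224
grasp_force: 58.7
t 11.07 p [0.5667 0.1627 0.2784] yaw_y 3.69 q [ 0.28  0.41  0.31  1.47 -0.    1.79] F [ 0.9 -0.6  5.5] w 0.0224 g 58.7
```

Gripped. Next is a helper that gives the circle offsets in tool units, and then the first arcs down.

```bash
cat >> h.py <<'E'
def arc(c,degs,r=.07):  # c axis xy; degs: clockwise angles from present; prints unit offsets
    o,M=st(); d=o["eef_pos"][:2]-np.array(c); a=np.arctan2(d[1],d[0])
    print("ang",round(np.degrees(a),1),"rad",round(np.hypot(*d),4))
    for g in degs:
        b=a-np.radians(g)
        t=np.array([c[0]+r*np.cos(b),c[1]+r*np.sin(b),o["eef_pos"][2]-.006*g/360])
        print(g,np.round(M.T@(t-o["eef_pos"])/.15,3))
E
python3 -c "
from h import *
arc((.5603,.093),range(15,181,15))"
```

```text
t 11.07 p [0.5667 0.1627 0.2784] yaw_y 3.69 q [ 0.28  0.41  0.31  1.47 -0.    1.79] F [ 0.9 -0.6  5.5] w 0.0224 g 58.7
ang 84.8 rad 0.07
15 [-0.034  0.117  0.002]
30 [-0.098  0.221  0.004]
45 [-0.186  0.305  0.006]
60 [-0.293  0.363  0.008]
75 [-0.411  0.392  0.009]
90 [-0.533  0.389  0.011]
105 [-0.65   0.354  0.012]
120 [-0.754  0.291  0.014]
135 [-0.838  0.202  0.015]
150 [-0.896  0.095  0.017]
165 [-0.925 -0.023  0.018]
180 [-0.922 -0.145  0.019]
```

```bash
python3 -m creep '0 -0.034 0.117 0.002 0;0 -0.098 0.221 0.004 0;0 -0.186 0.305 0.006 0;0 -0.293 0.363 0.008 0;0 -0.411 0.392 0.009 0;0 -0.533 0.389 0.01 0;0 -0.533 0.389 0.01 0'|grep -E "eef|ft_|grasp"
python3 -c "
from h import *
arc((.5603,.093),range(15,121,15))"
```

```text
eef_pos: [0.6308, 0.0842, 0.2769]
ft_force: [4.3, -4.7, 5.1]
grasp_force: 60.5
t 11.95 p [0.6308 0.0842 0.2769] yaw_y 3.55 q [ 0.13  0.52  0.47  1.52 -0.    1.64] F [ 4.3 -4.7  5.1] w 0.0226 g 60.5
ang -7.1 rad 0.071
15 [-0.114 -0.045  0.002]
30 [-0.216 -0.112  0.004]
45 [-0.298 -0.202  0.005]
60 [-0.353 -0.311  0.006]
75 [-0.378 -0.43   0.008]
90 [-0.371 -0.552  0.009]
105 [-0.333 -0.668  0.01 ]
120 [-0.266 -0.77   0.011]
```

```bash
python3 -m creep '0 -0.114 -0.045 0.002 0;0 -0.216 -0.112 0.004 0;0 -0.298 -0.202 0.005 0;0 -0.353 -0.311 0.007 0;0 -0.378 -0.43 0.009 0;0 -0.371 -0.552 0.01 0;0 -0.371 -0.552 0.01 0'|grep -E "eef|ft_|grasp"
python3 -c "
from h import *
arc((.5603,.093),range(15,121,15))"
```

```text
eef_pos: [0.548, 0.0243, 0.2753]
ft_force: [-4.6, -4.2, 7.9]
grasp_force: 61.5
t 12.82 p [0.548  0.0243 0.2753] yaw_y 3.63 q [ 0.05  0.33  0.19  1.43 -0.    1.55] F [-4.6 -4.2  7.9] w 0.0225 g 61.5
ang -100.1 rad 0.0698
15 [ 0.043 -0.114  0.002]
30 [ 0.115 -0.212  0.004]
45 [ 0.21  -0.288  0.005]
60 [ 0.321 -0.337  0.007]
75 [ 0.442 -0.356  0.008]
90 [ 0.563 -0.343  0.01 ]
105 [ 0.676 -0.298  0.011]
120 [ 0.775 -0.226  0.012]
```

```bash
python3 -m creep '0 0.043 -0.114 0.003 0;0 0.115 -0.212 0.004 0;0 0.21 -0.288 0.006 0;0 0.321 -0.337 0.008 0;0 0.321 -0.337 0.008 0'|grep -E "eef|ft_|grasp"
python3 -c "
from h import *
arc((.5603,.093),range(15,121,15))"
```

```text
eef_pos: [0.4948, 0.0719, 0.2742]
ft_force: [-5.6, 2.1, 9.5]
grasp_force: 61.8
t 13.45 p [0.4948 0.0719 0.2742] yaw_y 3.8 q [0.14 0.23 0.05 1.39 0.   1.65] F [-5.6  2.1  9.5] w 0.0227 g 61.8
ang -162.2 rad 0.0688
15 [ 0.119 -0.021  0.002]
30 [ 0.24  -0.003  0.004]
45 [0.351 0.045 0.006]
60 [0.447 0.121 0.007]
75 [0.519 0.219 0.009]
90 [0.564 0.332 0.011]
105 [0.578 0.453 0.012]
120 [0.56  0.574 0.014]
```

```bash
python3 -m creep '0 0.119 -0.021 0 0;0 0.24 -0.003 0.001 0;0 0.351 0.045 0.002 0;0 0.447 0.121 0.003 0;0 0.447 0.121 0.003 0'|grep -E "eef|ft_|grasp"
python3 -c "
from h import *
arc((.5603,.093),range(15,121,15))"
```

```text
eef_pos: [0.5111, 0.1413, 0.2732]
ft_force: [0.4, 5.0, 4.9]
grasp_force: 61.3
t 14.07 p [0.5111 0.1413 0.2732] yaw_y 3.84 q [0.27 0.29 0.13 1.4  0.   1.77] F [0.4 5.  4.9] w 0.0228 g 61.3
ang 135.5 rad 0.069
15 [0.073 0.096 0.002]
30 [0.114 0.211 0.004]
45 [0.122 0.333 0.006]
60 [0.1   0.452 0.008]
75 [0.047 0.562 0.009]
90 [-0.033  0.654  0.011]
105 [-0.134  0.723  0.012]
120 [-0.249  0.763  0.013]
```

```bash
python3 -m creep '0 0.073 0.096 0.002 0;0 0.114 0.211 0.003 0;0 0.122 0.333 0.005 0;0 0.1 0.452 0.007 0;0 0.1 0.452 0.007 0'|grep -E "eef|ft_|grasp"
python3 -c "
from h import *
arc((.5603,.093),range(15,121,15))"
```

```text
eef_pos: [0.5797, 0.1603, 0.2723]
ft_force: [4.9, 5.0, 3.3]
grasp_force: 61.3
t 14.7 p [0.5797 0.1603 0.2723] yaw_y 3.77 q [0.27 0.44 0.33 1.46 0.   1.77] F [4.9 5.  3.3] w 0.0226 g 61.3
ang 73.9 rad 0.07
15 [-0.056  0.108  0.002]
30 [-0.138  0.198  0.004]
45 [-0.241  0.264  0.005]
60 [-0.357  0.301  0.007]
75 [-0.479  0.306  0.008]
90 [-0.598  0.28   0.009]
105 [-0.706  0.224  0.01 ]
120 [-0.796  0.142  0.011]
```

```bash
python3 -m creep '0 -0.056 0.108 0.002 0;0 -0.138 0.198 0.003 0;0 -0.241 0.264 0.005 0;0 -0.241 0.264 0.005 0'|grep -E "eef|ft_|grasp"
python3 -c "
from h import *
arc((.5603,.093),range(15,121,15))"
```

```text
eef_pos: [0.6129, 0.1396, 0.2716]
ft_force: [-18.2, 37.7, 8.8]
grasp_force: 62.2
t 15.2 p [0.6129 0.1396 0.2716] yaw_y 4.37 q [0.21 0.51 0.44 1.51 0.03 1.7 ] F [-18.2  37.7   8.8] w 0.023 g 62.2
ang 41.5 rad 0.0703
15 [-0.107  0.059 -0.002]
30 [-0.225  0.089 -0.004]
45 [-0.347  0.089 -0.006]
60 [-0.464  0.056 -0.008]
75 [-0.569 -0.005 -0.009]
90 [-0.655 -0.092 -0.009]
105 [-0.715 -0.198 -0.008]
120 [-0.746 -0.315 -0.006]
```

Wheel stopped after 403° (6.7 mm, which agrees with the hub height) with 42 N against the motion: platen is on the block. Hold a moment, then ease off the load and read the stop angle.

```bash
python3 -m creep '0 0 0 0 0;0 0 0 0 0;0 0.03 -0.025 -0.005 0;0 0.06 -0.047 -0.01 0;0 0.06 -0.047 -0.01 0;0 0.06 -0.047 -0.01 0'|grep -E "eef|ft_|grasp"
python3 -c "
from h import *
arc((.5603,.093),range(-15,-361,-15))
import cv2
im=camera('top'); cv2.imwrite('pics/t2.png',cv2.resize(im[150:270,180:340,::-1],(800,600)))
print([spot_point(n,'top')[:1] for n in('crank','wheel_hub','bed_handle')])"
```

```text
eef_pos: [0.6124, 0.1402, 0.2717]
ft_force: [5.0, 17.4, -1.4]
grasp_force: 61.2
t 15.95 p [0.6124 0.1402 0.2717] yaw_y 4.01 q [0.22 0.5  0.43 1.5  0.01 1.72] F [ 5.  17.4 -1.4] w 0.0222 g 61.2
ang 42.2 rad 0.0702
-15 [ 0.084 -0.088 -0.001]
-30 [ 0.144 -0.195 -0.002]
-45 [ 0.174 -0.313 -0.004]
-60 [ 0.173 -0.434 -0.006]
-75 [ 0.14  -0.552 -0.008]
-90 [ 0.078 -0.656 -0.011]
-105 [-0.009 -0.742 -0.014]
-120 [-0.115 -0.801 -0.017]
-135 [-0.233 -0.832 -0.02 ]
-150 [-0.355 -0.83  -0.023]
-165 [-0.473 -0.797 -0.026]
-180 [-0.577 -0.735 -0.029]
-195 [-0.662 -0.648 -0.031]
-210 [-0.722 -0.542 -0.034]
-225 [-0.752 -0.424 -0.035]
-240 [-0.751 -0.302 -0.037]
-255 [-0.718 -0.185 -0.038]
-270 [-0.656 -0.08  -0.038]
-285 [-0.569  0.005 -0.039]
-300 [-0.462  0.065 -0.039]
-315 [-0.344  0.095 -0.039]
-330 [-0.223  0.094 -0.039]
-345 [-0.105  0.061 -0.039]
-360 [-0.    -0.001 -0.04 ]
[[], [{'at': [0.5592, 0.0913, 0.249], 'conf': 0.6}], [{'at': [0.5714, -0.0649, 0.0518], 'conf': 0.58}]]
```

View pics/t2.png

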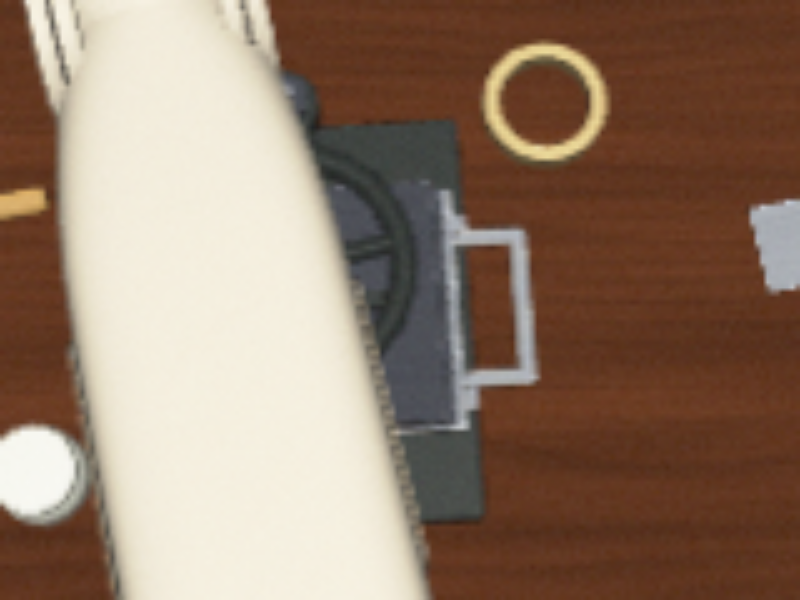

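The bow handle at about px (525,305) shows the bed still in. Stop angle is about 42°. Now I back off, with offsets corrected for the standing command error (about +0.04, +0.012).

```bash
python3 -m creep '0 0.12 -0.076 -0.001 0;0 0.184 -0.183 -0.002 0;0 0.214 -0.3 -0.004 0;0 0.213 -0.422 -0.006 0;0 0.18 -0.54 -0.008 0;0 0.118 -0.644 -0.011 0;0 0.03 -0.73 -0.014 0;0 -0.075 -0.789 -0.017 0;0 -0.193 -0.82 -0.02 0;0 -0.193 -0.82 -0.02 0'|grep -E "eef|ft_|grasp"
python3 -c "
from h import *
arc((.5603,.093),range(-15,-166,-15))"
```

```text
eef_pos: [0.4914, 0.0948, 0.274]
ft_force: [6.1, -3.0, -4.8]
grasp_force: 60.7
t 17.4 p [0.4914 0.0948 0.274 ] yaw_y 3.6 q [ 0.19  0.23  0.05  1.39 -0.    1.7 ] F [ 6.1 -3.  -4.8] w 0.0228 g 60.7
ang 178.5 rad 0.0689
-15 [-0.121 -0.002 -0.001]
-30 [-0.237  0.034 -0.003]
-45 [-0.34   0.1   -0.004]
-60 [-0.423  0.189 -0.006]
-75 [-0.479  0.297 -0.007]
-90 [-0.506  0.416 -0.009]
-105 [-0.5    0.538 -0.011]
-120 [-0.464  0.654 -0.012]
-135 [-0.399  0.757 -0.014]
-150 [-0.309  0.84  -0.016]
-165 [-0.201  0.896 -0.018]
```

```bash
python3 -m creep '0 -0.121 -0.002 -0.002 0;0 -0.237 0.034 -0.004 0;0 -0.34 0.1 -0.006 0;0 -0.423 0.189 -0.008 0;0 -0.479 0.297 -0.009 0;0 -0.506 0.416 -0.011 0;0 -0.5 0.538 -0.012 0;0 -0.464 0.654 -0.014 0;0 -0.399 0.757 -0.016 0;0 -0.309 0.84 -0.017 0;0 -0.201 0.896 -0.019 0;0 -0.201 0.896 -0.019 0'|grep -E "eef|ft_|grasp"
python3 -c "
from h import *
arc((.5603,.093),range(-15,-166,-15))"
```

```text
eef_pos: [0.629, 0.0749, 0.2768]
ft_force: [5.9, 2.1, -5.1]
grasp_force: 61.0
t 18.9 p [0.629  0.0749 0.2768] yaw_y 3.72 q [ 0.12  0.51  0.46  1.52 -0.    1.62] F [ 5.9  2.1 -5.1] w 0.0228 g 61.0
ang -14.8 rad 0.0711
-15 [ 0.122  0.016 -0.002]
-30 [ 0.243  0.008 -0.003]
-45 [ 0.359 -0.032 -0.005]
-60 [ 0.46  -0.1   -0.007]
-75 [ 0.54  -0.192 -0.009]
-90 [ 0.593 -0.301 -0.011]
-105 [ 0.616 -0.421 -0.013]
-120 [ 0.608 -0.542 -0.015]
-135 [ 0.568 -0.658 -0.017]
-150 [ 0.5   -0.759 -0.018]
-165 [ 0.408 -0.838 -0.02 ]
```

```bash
python3 -m creep '0 0.122 0.016 -0.002 0;0 0.243 0.008 -0.004 0;0 0.359 -0.032 -0.006 0;0 0.46 -0.1 -0.008 0;0 0.54 -0.192 -0.01 0;0 0.593 -0.301 -0.012 0;0 0.616 -0.421 -0.014 0;0 0.608 -0.542 -0.016 0;0 0.568 -0.658 -0.018 0;0 0.5 -0.759 -0.02 0;0 0.408 -0.838 -0.021 0;0 0.408 -0.838 -0.021 0'|grep -E "eef|ft_|grasp"
python3 -c "
from h import *
arc((.5603,.093),range(-15,-166,-15))"
```

```text
eef_pos: [0.4987, 0.1241, 0.2796]
ft_force: [6.4, -6.2, -10.6]
grasp_force: 61.0
t 20.4 p [0.4987 0.1241 0.2796] yaw_y 3.51 q [ 0.25  0.26  0.1   1.41 -0.01  1.76] F [  6.4  -6.2 -10.6] w 0.0226 g 61.0
ang 153.2 rad 0.069
-15 [-0.109 -0.053 -0.001]
-30 [-0.23  -0.07  -0.002]
-45 [-0.35  -0.055 -0.003]
-60 [-0.463 -0.009 -0.004]
-75 [-0.56   0.065 -0.005]
-90 [-0.635  0.161 -0.006]
-105 [-0.682  0.273 -0.007]
-120 [-0.699  0.394 -0.008]
-135 [-0.684  0.515 -0.01 ]
-150 [-0.638  0.628 -0.012]
-165 [-0.565  0.725 -0.014]
```

```bash
python3 -m creep '0 -0.109 -0.053 0.002 0;0 -0.23 -0.07 0.002 0;0 -0.35 -0.055 0.001 0;0 -0.463 -0.009 -0.001 0;0 -0.56 0.065 -0.003 0;0 -0.635 0.161 -0.005 0;0 -0.682 0.273 -0.006 0;0 -0.699 0.394 -0.008 0;0 -0.684 0.515 -0.01 0;0 -0.638 0.628 -0.012 0;0 -0.638 0.628 -0.012 0'|grep -E "eef|ft_|grasp"
python3 -c "
from h import *
arc((.5603,.093),[-15,-30,-45,-60,-75,-90,-100,-105])"
```

```text
eef_pos: [0.6008, 0.035, 0.2822]
ft_force: [6.6, -5.2, -7.0]
grasp_force: 61.5
t 21.77 p [0.6008 0.035  0.2822] yaw_y 3.56 q [ 0.06  0.44  0.36  1.49 -0.01  1.57] F [ 6.6 -5.2 -7. ] w 0.0229 g 61.5
ang -55.1 rad 0.0707
-15 [ 0.081  0.092 -0.002]
-30 [ 0.179  0.164 -0.004]
-45 [ 0.293  0.208 -0.006]
-60 [ 0.414  0.221 -0.008]
-75 [ 0.534  0.202 -0.011]
-90 [ 0.645  0.153 -0.013]
-100 [ 0.711  0.105 -0.015]
-105 [ 0.74   0.077 -0.016]
```

```bash
python3 -m creep '0 0.081 0.092 0 0;0 0.179 0.164 -0.002 0;0 0.293 0.208 -0.004 0;0 0.414 0.221 -0.006 0;0 0.534 0.202 -0.008 0;0 0.645 0.153 -0.01 0;0 0.68 0.13 -0.011 0;0 0.68 0.13 -0.011 0;0 0.68 0.13 -0.011 0'|grep -E "eef|ft_|grasp"
python3 -c "
from h import *
arc((.5603,.093),[-2,-5])"
```

```text
eef_pos: [0.6115, 0.1414, 0.2838]
ft_force: [4.3, 4.1, -7.4]
grasp_force: 61.8
t 22.9 p [0.6115 0.1414 0.2838] yaw_y 3.71 q [0.23 0.5  0.46 1.53 0.   1.73] F [ 4.3  4.1 -7.4] w 0.0225 g 61.8
ang 43.4 rad 0.0705
-2 [ 0.01  -0.013 -0.   ]
-5 [ 0.028 -0.03  -0.001]
```

```bash
python3 -m creep '0 0 0 0 0;0 0 0 0 0;0 0 0 0 0;0 0 0 0 0'|grep -E "eef|ft_|grasp"
python3 -c "
from h import *
arc((.5603,.093),[])
camera('top');print([spot_point(n,'top')[:1] for n in('wheel_hub','bed_handle')])"
```

```text
eef_pos: [0.6115, 0.1414, 0.2838]
ft_force: [4.4, 4.4, -7.2]
grasp_force: 61.8
t 23.4 p [0.6115 0.1414 0.2838] yaw_y 3.7 q [0.23 0.5  0.46 1.53 0.   1.73] F [ 4.4  4.4 -7.2] w 0.0225 g 61.8
ang 43.4 rad 0.0705
[[{'at': [0.559, 0.0915, 0.2569], 'conf': 0.67}], [{'at': [0.5747, -0.0623, 0.0491], 'conf': 0.91}]]
```

```bash
python3 -c "
from workcell import ticket
print(ticket.job_done())"
```

```text
the job is handed in; nothing more can be done
None
```

I pushed the bed in to its stop, wound the wheel down until the platen bore on the block, and backed it off two turns (within about 2° by the arm's own reading). The job is handed in with the gripper still holding the handle at about 62 N; the hand-in returned no verdict.

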